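# Square the bearing block in the drilling jig

### The arm

A 6-joint arm with a two-finger parallel gripper is mounted at the origin on the work surface. World frame = base frame: x ahead of the robot, y to its left, z up, the work surface at z = 0. Lengths are in m, angles in rad, forces in N, time in s.
With the tool pointing down it reaches from about 0.325 to 0.875 m from the base axis. Payload 4.4 kg.
Tool frame: the origin (TCP) lies on the centre line of the jaws, within the pads' length; the fingertips stand 8 mm ahead of it and the grasp point (between the pads) lies 11 mm behind it; z points along the fingers, y is the line along which they close (so a half turn about z gives the same grasp; the last joint's range is limited). The gripper opens to 85 mm and grips with 20 to 120 N. Pads are 22 mm wide; open, the fingers measure 114 mm over their backs; the gripper's body (76 mm by 85 mm) begins 54 mm behind the grasp point. The pads swing forward as they close: fully open they stand 13 mm farther back than shut.
Start: joints at [0.993, 0.207, 1.542, -0, 1.393, -0.15], TCP at [0.239, 0.523, 0.239] pointing down, gripper open.
Joint ranges: [-2.73, 2.73], [-0.86, 2.22], [0.23, 2.46], [-1.11, 4.25], [0.08, 2.63], [-2.82, 2.82]. Speed limits (rad/s): [2.79, 2.79, 3.14, 3.14, 3.14, 3.14].

### API

Orientations are given as a rotation vector (axis times angle).
In Python, from rig import r, vision, models gives the robot as it stands.
- The arm moves only by the shell command python3 -m handwheel 'ROWS' [FORCE]. ROWS is JSON, a list of rows, each a list of 7 numbers: the shift along the tool's x, y, z in mm, then the turn, a rotation vector about the tool's x, y, z in degrees, then the finger opening in mm, from 0 to 85.4. A call has exactly 5 rows; each row is the pose to reach, as a shift and turn from the pose commanded when the call began, along the tool's axes at that moment; what a row does not reach only later rows make up. A row lasts 1/12 s, in which the tool goes at most 41.7 mm and 7.16 degrees, less where a joint would pass 70% of its speed; a pose out of reach is approached as far as the arm can. A call with a gripper value outside its range is refused whole. The fingers move at their own pace and stop on an object; FORCE is the grip in N (left out, the last holds). Time passes only in rows, so rows that repeat a pose let the fingers close, or fill a call up. It gives the time, the measured TCP pose, the force, the opening and the grip force at its end, in the units of the state.
- r.get_obs(): the state, without advancing time (a new reading comes with each control period).
- vision.grab_frame(name): name is "scene" or "top" or "wrist"; returns the picture (400x640x3 uint8, red, green, blue); there is no depth.
- vision.get_calibration(name): a dict with "fovy" (degrees; the focal length in pixels is half the picture's height over the tangent of half this angle, whatever the lens; pixels are square), "cx", "cy" (the principal point, pixels), "R" (3x3) and "t" (3): a world point X has camera coordinates R X + t; the wrist camera has in their place "tool_from_camera" (4x4, takes a point from camera to tool coordinates, whose origin is the TCP and whose axes are the flange's). Camera axes: x right, y down, z forward; pixel columns grow to the right and rows downward; lengths in m; the calibration is good to about 2 mm. A picture is of the moment at which its call begins: read the wrist's pose just before it. get_calibration takes no time and is no camera call.
- r.hand_in(): hands the job in; it is judged then, once.
Trained networks look in the newest picture that a camera, given by its name, has taken for a name from the list of things; names that differ only in an ending like _2 or _b are one class to them, and where a whole thing is asked for, a point or a joint stands for the part that bears it (a point fixed in the world has none). Each returns a list of dicts, best first, with "confidence" (0 to 1); they miss things now and then, are a little off and sometimes report something else, mostly with a low value. They report only what shows in the picture. A call takes as long as a camera call.
- models.spot_in(camera, label): "box" ([left, top, right, bottom] as shares, 0 to 1, of the picture: columns of its width, rows of its height, round what is visible of it).
The state is a dict: "t": time; "joint_positions": joint angles; "joint_vel": joint speeds; "effort": joint torques, N m; "tcp_pos": TCP position; "tcp_rot": TCP orientation; "ft_force": force on the tool from outside, world axes, zero at the start; "moment": the same for the moment, N m; "finger_gap": finger opening in m; "grip_force": force on a finger pad.
Only numpy, scipy, OpenCV 4.12 (cv2) and the standard library are available. Lean on these libraries where they do the work, as an engineer would, in place of code of your own. Each camera call takes 0.05 s, during which the arm holds its last target. There are 200 camera calls.

### The job

The record washer's aluminium bearing block has to sit square in the drilling jig: first stand the steel stop pin upright in the hole in the jig board, fully down, and let go of it, then lift the block on to the board and press it into the corner, with a long side of its flange flat against the steel fence and an end of the flange against the pin. Finish while holding the block there, the gripper still pressing it firmly against fence and pin both at once with its underside flat on the board (do not let go). Leave the other things on the table alone.

Things in the scene. Friction and masses are not known exactly. Their poses are not given: they have to be found in the camera images.
- jig: fixed plywood board, 170 (x) by 190 (y) by 30 mm thick, on the table; origin at the centre of its underside, z up. The fence runs along its +x edge (which points more or less away from the robot), and one hole lies near its +y edge. Place and yaw vary. When the block is home in the corner its origin is at about x = +20, y = +12, z = +30 mm in this frame.
- fence: dark steel bar fixed on the jig board, 24 (x) by 170 (y) by 20 mm high; origin at the centre of its underside, at x = +67, y = 0, z = +30 mm in the jig's frame; axes as the jig's. The block goes against its long -x face, 12 mm from its origin (x = +55 mm in the jig's frame).
- bore (a point): centre of the mouth of the hole in the jig board: a blind hole 18 mm across and 24 mm deep with a small chamfer, at x = +20, y = +65 mm in the jig's frame, 30 mm above the table; axes as the jig's.
- pin: plain steel stop pin, 16 mm in diameter, 64 mm long, 100 g, standing on the table at the start; origin at the centre of its chamfered foot, z along its length. Fully down in the hole it stands 40 mm above the board, foot 24 mm below the mouth, with about 1 mm of play all round. The end of the block touches it on its -y side (jig frame).
- block: aluminium bearing block, 0.3 to 0.55 kg: flange 70 (x) by 90 (y) by 20 mm high, with a boss on its middle 30 (x) by 44 (y) by 35 mm tall (55 mm in all), the place to grip it, across its 30 mm; origin at the centre of its underside, z up. Half a turn about z makes no difference. Long sides face +x and -x, ends +y and -y; in the corner its y lies along the fence.
- weight: bystander: dark pewter record weight, round, 72 mm across, 46 mm high; origin at the centre of its underside
- level: bystander: green glass bubble level, a bar 22 by 85 (y) by 22 mm; origin at the centre of its underside
- brush: bystander: black bakelite stylus brush, 30 by 75 (y) by 24 mm high; origin at the centre of its underside
- screwdriver: bystander: small jeweller's screwdriver with a blue handle, 140 mm long, lying on the table along its x

How it is judged:
By the outcome, as a careful person would: the job done as asked, in the order asked, and still so for the second after the job is handed in, while the arm keeps its last pose, push and grip.
It also fails if it takes over 58 s, if anything falls off the work surface, if the arm or the gripper's body presses on something with over 40 N, if the wrist force passes 120 N, or if a joint passes its speed limit or range.

## Working session

There is one attempt and no reset: what is moved stays moved. The work goes in short steps, Python scripts to look and compute and a shell command to move; the robot and the scene stay as the last step left them, time stands still between calls to the robot, and variables do not carry over. Pictures are saved under pics/ and viewed, at most 10 in all, crops included, and the job is handed in when it is done.

```bash
mkdir -p pics; ls
cat > h.py <<'E'
from rig import r, vision, models
import numpy as np, cv2
from scipy.spatial.transform import Rotation as Ro
def cal(n):
    c=vision.get_calibration(n); f=200/np.tan(np.radians(c["fovy"])/2)
    if "R" in c: return f,c["cx"],c["cy"],np.array(c["R"]),np.array(c["t"]).ravel()
    o=r.get_obs(); T=np.array(c["tool_from_camera"]); Rt=Ro.from_rotvec(o["tcp_rot"]).as_matrix()
    Rc=Rt@T[:3,:3]; p=Rt@T[:3,3]+np.array(o["tcp_pos"])
    return f,c["cx"],c["cy"],Rc.T,-Rc.T@p
def ray(C,u,v,z):
    f,cx,cy,R,t=C; d=R.T@np.array([(u-cx)/f,(v-cy)/f,1]); o=-R.T@t
    return o+d*(z-o[2])/d[2]
def proj(C,X):
    f,cx,cy,R,t=C; q=np.atleast_2d(X)@R.T+t; return np.c_[f*q[:,0]/q[:,2]+cx,f*q[:,1]/q[:,2]+cy]
def grab(n,name=None):
    C=cal(n); im=vision.grab_frame(n)
    if name: cv2.imwrite(f"pics/{name}.png",im[:,:,::-1])
    return C,im
E
python3 - <<'E'
from h import *
print(r.get_obs())
for n in("top","scene"):
    C,im=grab(n,n+"0"); print(n,C, vision.get_calibration(n).keys())
    for l in("jig","fence","pin","block","weight","level","brush","screwdriver"):
        for d in models.spot_in(n,l)[:2]:
            b=np.array(d["box"])*[640,400,640,400]; print(l,round(d["confidence"],2),b.round(),ray(C,(b[0]+b[2])/2,(b[1]+b[3])/2,0.03).round(3))
E
```

```text
pics
{'t': 0.0, 'joint_positions': array([ 9.92459896e-01,  2.07442580e-01,  1.54298324e+00, -2.15305513e-05,
        1.39349354e+00, -1.50478235e-01]), 'joint_vel': array([-0.00052489,  0.00109582,  0.00150427, -0.00169063, -0.00015315,
       -0.00045216]), 'effort': array([ 1.73412507e-03, -3.83021057e+01, -2.91607744e+01,  5.93721688e-05,
        9.96324787e-03, -5.56198415e-06]), 'tcp_pos': array([0.23817036, 0.52252908, 0.23809903]), 'tcp_rot': array([-0.66678534, -3.06918635,  0.00342576]), 'ft_force': array([-0.3263363 , -0.06644339,  0.02775777]), 'moment': array([ 0.01624318,  0.04956134, -0.02177184]), 'grip_force': 0.0, 'finger_gap': 0.08542879147787345}
top (np.float64(373.171447769098), 313.8785694364026, 201.51489061856535, array([[ 0.02114157, -0.99934101, -0.02950574],
       [-0.99099213, -0.01704308, -0.13283122],
       [ 0.13224082,  0.03204821, -0.99069939]]), array([-0.00656418,  0.57179796,  0.9675904 ])) dict_keys(['fovy', 'cx', 'cy', 'R', 't'])
jig 0.65 [276. 171. 359. 249.] [ 0.551 -0.006  0.03 ]
fence 0.77 [281. 176. 345. 198.] [0.613 0.008 0.03 ]
pin 0.45
[... 648 characters left out ...]
8226]]), array([-0.34407594, -0.19139257,  1.6608088 ])) dict_keys(['fovy', 'cx', 'cy', 'R', 't'])
jig 0.94 [275. 176. 375. 244.] [ 0.571 -0.03   0.03 ]
jig 0.33 [376. 142. 399. 170.] [0.465 0.309 0.03 ]
fence 0.9 [328. 188. 371. 228.] [0.603 0.022 0.03 ]
pin 0.62 [199. 204. 208. 232.] [ 0.418 -0.275  0.03 ]
block 0.72 [374. 141. 400. 169.] [0.463 0.308 0.03 ]
block 0.48 [199. 286. 241. 319.] [ 0.69  -0.398  0.03 ]
weight 0.94 [289. 268. 321. 305.] [ 0.757 -0.246  0.03 ]
weight 0.73 [276. 178. 372. 242.] [ 0.571 -0.032  0.03 ]
level 0.93 [426. 204. 459. 223.] [0.763 0.181 0.03 ]
brush 0.85 [200. 284. 238. 319.] [ 0.687 -0.399  0.03 ]
screwdriver 0.79 [441. 169. 462. 187.] [0.669 0.343 0.03 ]
```

Run:
```python
import cv2
t=cv2.imread("pics/top0.png"); cv2.imwrite("pics/topc.png",cv2.resize(t[110:290,150:480],None,fx=2.4,fy=2.4,interpolation=cv2.INTER_CUBIC))
```

```text
(no output)
```

View pics/topc.png

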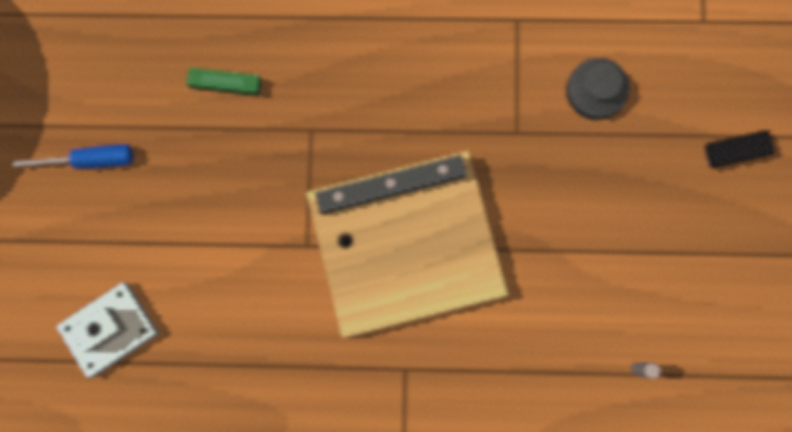

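The top view shows the jig at the centre, with its hole near (294,210) px and the fence along the far edge. The block is at left, about (188,246), and the pin at right, about (415,264). Next I'll use the wrist camera for precise views.

```bash
cat >> h.py <<'E'
def go(xyz,yaw=None):
    """tool shift mm (and turn deg so that tool y lies along world yaw [deg], mod 180, tool down)"""
    o=r.get_obs(); M=Ro.from_rotvec(o["tcp_rot"]).as_matrix(); p=np.array(o["tcp_pos"])
    s=1000*M.T@(np.array(xyz)-p)
    if yaw is None: t=np.zeros(3)
    else:
        y=np.array([np.cos(np.radians(yaw)),np.sin(np.radians(yaw)),0]); y=y if y@M[:,1]>0 else -y
        z=np.array([0,0,-1.]); D=np.c_[np.cross(y,z),y,z]
        t=np.degrees(Ro.from_matrix(M.T@D).as_rotvec())
    print("t",o["t"].round(2),"tcp",p.round(4),"x axis",M[:,0].round(3),"y yaw",np.degrees(np.arctan2(M[1,1],M[0,1])).round(2),"q6",o["joint_positions"][5].round(2)," SHIFT",s.round(1),"TURN",t.round(2))
E
python3 - <<'E'
from h import *
print(vision.get_calibration("wrist"))
C=cal("top")
go([.40,.30,.25],0); go([.53,0,.30]); go([.41,-.27,.2])
g=lambda x,y:ray(C,150+x/2.4,110+y/2.4,.03).round(4)
print("hole",g(345,240),"board corners",[g(*c) for c in((308,193),(467,154),(508,295),(345,337))])
print("pin top",ray(C,150+653/2.4,110+371/2.4,.064), "block top corners",[ray(C,150+a/2.4,110+b/2.4,.02).round(4) for a,b in((57,325),(125,284),(157,331),(91,376))])
E
```

```text
{'fovy': 69.45589564163248, 'cx': 322.1952374535598, 'cy': 199.91921775509059, 'tool_from_camera': array([[-1.38717069e-03, -9.55261011e-01, -2.95760842e-01,
         7.59806207e-02],
       [ 9.99998638e-01, -1.06052036e-03, -1.26485656e-03,
        -3.09370669e-04],
       [ 8.94607765e-04, -2.95762194e-01,  9.55261181e-01,
        -1.36270548e-01],
       [ 0.00000000e+00,  0.00000000e+00,  0.00000000e+00,
         1.00000000e+00]])}Traceback (most recent call last):
  File "<stdin>", line 4, in <module>
  File "h.py", line 28, in go
    print("t",o["t"].round(2),"tcp",p.round(4),"x axis",M[:,0].round(3),"y yaw",np.degrees(np.arctan2(M[1,1],M[0,1])).round(2),"q6",o["joint_positions"][5].round(2)," SHIFT",s.round(1),"TURN",t.round(2))
              ^^^^^^^^^^^^
AttributeError: 'float' object has no attribute 'round'
```

```bash
sed -i 's/o\["t"\].round(2)/round(o["t"],2)/' h.py
python3 - <<'E'
from h import *
C=cal("top")
go([.40,.30,.25],0); go([.53,0,.30]); go([.41,-.27,.2])
g=lambda x,y:ray(C,150+x/2.4,110+y/2.4,.03).round(4)
print("hole",g(345,240),"board corners",[g(*c) for c in((308,193),(467,154),(508,295),(345,337))])
print("pin top",ray(C,150+653/2.4,110+371/2.4,.064), "block top corners",[ray(C,150+a/2.4,110+b/2.4,.02).round(4) for a,b in((57,325),(125,284),(157,331),(91,376))])
E
```

```text
t 0.9 tcp [0.2386 0.5232 0.2393] x axis [-0.91   0.415 -0.   ] y yaw 65.49 q6 -0.15  SHIFT [-239.5 -136.1  -10.7] TURN [ 0.    0.   65.49]
t 0.9 tcp [0.2386 0.5232 0.2393] x axis [-0.91   0.415 -0.   ] y yaw 65.49 q6 -0.15  SHIFT [-482.2 -355.1  -60.7] TURN [0. 0. 0.]
t 0.9 tcp [0.2386 0.5232 0.2393] x axis [-0.91   0.415 -0.   ] y yaw 65.49 q6 -0.15  SHIFT [-485.  -650.6   39.3] TURN [0. 0. 0.]
hole [0.5487 0.0588 0.03  ] board corners [array([0.6018, 0.1026, 0.03  ]), array([ 0.6498, -0.0778,  0.03  ]), array([ 0.4903, -0.1251,  0.03  ]), array([0.4401, 0.0557, 0.03  ])]
pin top [ 0.41118123 -0.27532659  0.064     ] block top corners [array([0.4467, 0.3853, 0.02  ]), array([0.4948, 0.31  , 0.02  ]), array([0.4423, 0.2702, 0.02  ]), array([0.3904, 0.3424, 0.02  ])]
```

```bash
python3 -m handwheel '[[-33,-23,-2,0,0,-7,85],[-66,-46,-4,0,0,-14,85],[-98,-69,-6,0,0,-21,85],[-131,-92,-9,0,0,-28,85],[-164,-116,-11,0,0,-35,85]]' 40
python3 - <<'E'
from h import *
grab("wrist","w1"); go([.42,.15,.25],105); go([.42,-.05,.25],105)
for l in("block",):
  print(models.spot_in("wrist",l)[:2])
E
```

```text
t: 1.32
tcp_pos: [0.3347, 0.3585, 0.25]
tcp_rot: [-0.233, 3.132, 0.0]
ft_force: [0.8, 0.8, 0.4]
finger_gap: 0.0846
grip_force: 0.0
t 1.37 tcp [0.3381 0.3535 0.2503] x axis [-0.989 -0.148 -0.003] y yaw 98.54 q6 -1.08  SHIFT [ -50.8 -213.4    1.6] TURN [-0.32  0.16 -6.46]
t 1.37 tcp [0.3381 0.3535 0.2503] x axis [-0.989 -0.148 -0.003] y yaw 98.54 q6 -1.08  SHIFT [ -21.1 -411.2    2.6] TURN [-0.32  0.16 -6.46]
[{'box': [0.3895, 0.5205, 0.5141, 0.6915], 'confidence': 0.61}]
```

View pics/w1.png

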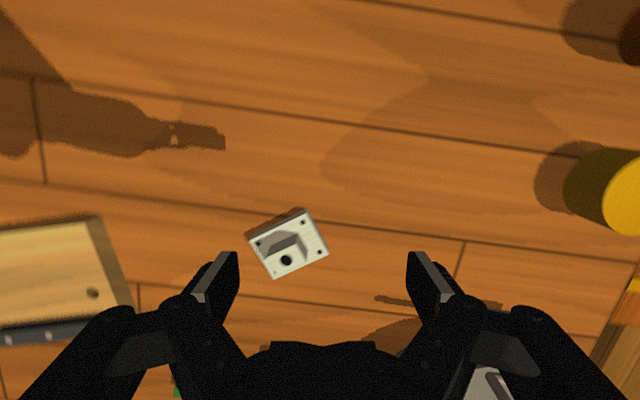

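The wrist view shows the block near (290,245) px, and part of the jig with its hole at (93,293). The fingers are at the bottom, and image down points away from the robot. Now on toward the pin.

```bash
python3 -m handwheel '[[-4,-39,0,0,0,-1,85],[-8,-78,0,0,0,-2,85],[-12,-117,0,0,0,-3,85],[-16,-156,0,0,0,-4,85],[-19,-195,0,0,0,-5,85]]' |head -2
python3 -m handwheel '[[0,-39,0,0,0,0,85],[0,-78,0,0,0,0,85],[0,-117,0,0,0,0,85],[0,-156,0,0,0,0,85],[0,-195,0,0,0,0,85]]' |head -2
python3 - <<'E'
from h import *
grab("wrist","w2"); go([.39,-.22,.20],105)
E
```

```text
t: 1.83
tcp_pos: [0.3806, 0.1686, 0.25]
t: 2.25
tcp_pos: [0.4252, -0.0216, 0.2501]
t 2.3 tcp [ 0.4271 -0.0285  0.2504] x axis [-0.975 -0.221 -0.001] y yaw 102.76 q6 -2.06  SHIFT [  78.5 -178.3   51.6] TURN [-0.42  0.07 -2.24]
```

View pics/w2.png

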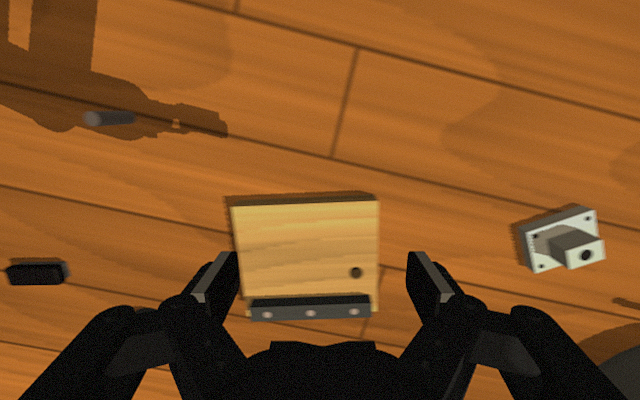

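The jig is clear: board near corners (231,206) and (379,200), hole (356,272). The pin is at upper left, top near (93,118) and foot near (132,117). I'll refit the jig from a settled frame.

```bash
cat >> h.py <<'E'
def fitpose(C,objpts,px,x0):
    from scipy.optimize import least_squares
    objpts=np.array(objpts,float)/1000; px=np.array(px,float)
    def W(q):
        c,s=np.cos(q[2]),np.sin(q[2]); return objpts@np.array([[c,s,0],[-s,c,0],[0,0,1]])+[q[0],q[1],0]
    s=least_squares(lambda q:(proj(C,W(q))-px).ravel(),x0)
    e=s.fun.reshape(-1,2); return s.x,e
E
python3 - <<'E'
from h import *
C,im=grab("wrist","w3")
g=cv2.cvtColor(im,cv2.COLOR_RGB2GRAY)
# predicted points then show zoomed crop for checks
q=np.array([.5455,-.011,np.radians(14.9)])
cv2.imwrite("pics/w3c.png",cv2.resize(im[180:330,210:400,::-1],None,fx=4,fy=4,interpolation=cv2.INTER_CUBIC))
cv2.imwrite("pics/w3p.png",cv2.resize(im[90:150,60:180,::-1],None,fx=6,fy=6,interpolation=cv2.INTER_CUBIC))
a=cv2.imread("pics/w3c.png"); b=cv2.imread("pics/w3p.png")[:, :720]
go([.39,-.22,.2],105)
E
```

```text
t 2.35 tcp [ 0.4263 -0.0248  0.2502] x axis [-0.976 -0.219 -0.001] y yaw 102.66 q6 -2.05  SHIFT [  78.3 -182.3   50.6] TURN [-0.15  0.06 -2.34]
```

View pics/w3c.png

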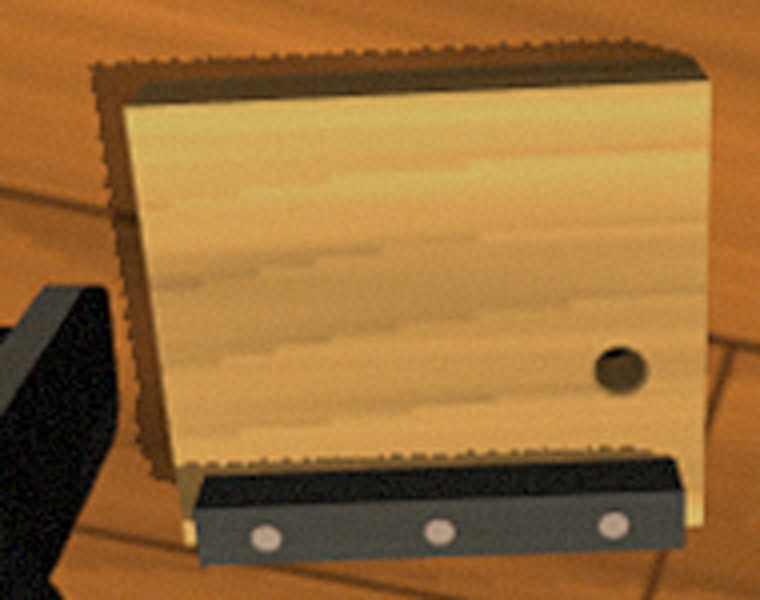

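Run:
```python
from h import *
C=cal("wrist")
o=[(-85,-95,30),(-85,95,30),(20,65,30),(55,-85,30),(55,85,30),(55,-85,50),(55,85,50),(79,-85,50),(79,85,50),(85,95,30),(85,-95,30)]
p=[(126,106),(712,81),(620,370),(212,473),(675,458),(197,508),(684,488),(201,565),(684,547),(702,525),(188,546)]
p=np.array(p)/4+[210,180]
q,e=fitpose(C,o,p,[.5455,-.011,.26]); print("wrist",q,np.degrees(q[2])); print(e.round(1).tolist())
C=cal("top"); o=[(-85,-95,30),(-85,95,30),(20,65,30),(85,95,30),(85,-95,30)]
p=np.array([(508,295),(345,337),(345,240),(308,193),(467,154)])/2.4+[150,110]
q,e=fitpose(C,o,p,q); print("top",q,np.degrees(q[2])); print(e.round(1).tolist())
```

```text
wrist [ 0.54916405 -0.00416331  0.26763811] 15.334534362305199
[[0.4, 0.4], [-0.0, 0.1], [0.1, 0.2], [-1.6, -0.0], [0.3, -0.9], [-0.8, 0.2], [0.8, 0.4], [0.1, 0.4], [0.6, 0.3], [0.2, -0.4], [-0.1, -0.7]]
top [ 0.54588183 -0.01076686  0.27325246] 15.656212521406406
[[0.0, 0.2], [-0.8, 0.6], [0.6, 0.4], [-0.4, -0.1], [0.6, -1.3]]
```

View pics/w3p.png

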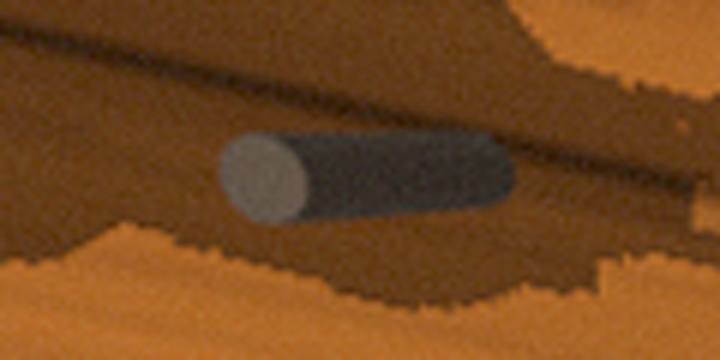

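```bash
python3 -m handwheel '[[15,-29,11,0,0,-1,85],[30,-58,21,0,0,-2,85],[45,-87,32,0,0,-2,85],[58,-116,42,0,0,-2,85],[71,-145,53,0,0,-2,85]]' |head -2
python3 -m handwheel '[[13,-25,9,0,0,0,85],[27,-50,18,0,0,0,85],[40,-76,27,0,0,0,85],[40,-76,27,0,0,0,85],[40,-76,27,0,0,0,85]]' |head -2
python3 - <<'E'
from h import *
for i in range(2):
    C,im=grab("wrist","w4"); print(r.get_obs()["tcp_pos"].round(4))
    for d in models.spot_in("wrist","pin")[:2]:
        b=np.array(d["box"])*[640,400,640,400]; print(d["confidence"],b.round(1))
print(proj(C,[[.412,-.275,0],[.412,-.275,.064]]))
go([.412,-.275,.1],105)
b=b.astype(int); x,y=max(b[0]-40,0),max(b[1]-30,0); print(x,y)
cv2.imwrite("pics/w4c.png",cv2.resize(im[y:y+130,x:x+180,::-1],None,fx=4,fy=4,interpolation=cv2.INTER_CUBIC))
E
```

```text
t: 2.77
tcp_pos: [0.3888, -0.1779, 0.1966]
t: 3.18
tcp_pos: [0.37, -0.2613, 0.1691]
[ 0.3703 -0.2606  0.1695]
0.58 [286.  213.3 307.5 251. ]
[ 0.3706 -0.2602  0.1699]
0.76 [288.3 212.3 305.7 247.2]
[[300.12901009 214.9097246 ]
 [295.07103613 239.03347657]]
t 3.38 tcp [ 0.3707 -0.2602  0.17  ] x axis [-0.965 -0.263 -0.001] y yaw 105.25 q6 -2.64  SHIFT [-36.  -25.1  70.1] TURN [-0.01  0.03  0.25]
248 182
```

View pics/w4c.png

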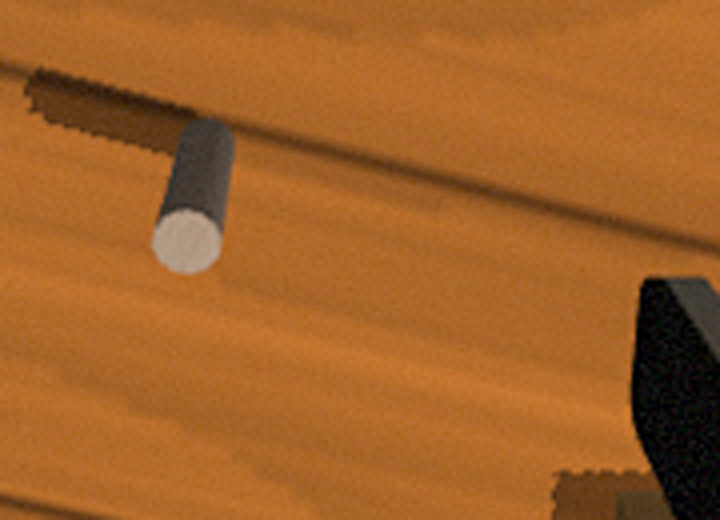

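The pin's top is centred at crop (187,241), which is px (294.8,242.3), and it stands upright.

Run:
```python
from h import *
C=cal("wrist"); print(r.get_obs()["tcp_pos"])
P=ray(C,294.75,242.25,.064); print(P, ray(C,248+208/4,182+138/4,0.0)); go([P[0],P[1],.08]); go([P[0],P[1],.04])
```

```text
[ 0.37065493 -0.2602256   0.17003583]
[ 0.41562076 -0.27447029  0.064     ] [ 0.41428773 -0.27468436  0.        ]
t 3.38 tcp [ 0.3707 -0.2602  0.17  ] x axis [-0.965 -0.263 -0.001] y yaw 105.25 q6 -2.64  SHIFT [-39.6 -25.6  90.1] TURN [0. 0. 0.]
t 3.38 tcp [ 0.3707 -0.2602  0.17  ] x axis [-0.965 -0.263 -0.001] y yaw 105.25 q6 -2.64  SHIFT [-39.6 -25.6 130.1] TURN [0. 0. 0.]
```

```bash
python3 -m handwheel '[[-20,-13,25,0,0,0,85],[-40,-26,50,0,0,0,85],[-40,-26,80,0,0,0,85],[-40,-26,110,0,0,0,85],[-40,-26,133,0,0,0,85]]' 40|head -2
python3 -m handwheel '[[0,0,0,0,0,0,60],[0,0,0,0,0,0,40],[0,0,0,0,0,0,28],[0,0,0,0,0,0,20],[0,0,0,0,0,0,10]]' 
python3 -m handwheel '[[0,0,0,0,0,0,5],[0,0,0,0,0,0,5],[0,0,0,0,0,0,5],[0,0,0,0,0,0,5],[0,0,0,0,0,0,5]]' 60
python3 - <<'E'
from h import *
grab("wrist","w5"); go([.42,-.2,.2])
E
```

```text
t: 3.8
tcp_pos: [0.4158, -0.2743, 0.0351]
t: 4.22
tcp_pos: [0.4168, -0.2773, 0.0389]
tcp_rot: [-0.414, 3.111, -0.006]
ft_force: [0.0, 0.2, 0.3]
finger_gap: 0.025
grip_force: 0.0
t: 4.63
tcp_pos: [0.4165, -0.2772, 0.0385]
tcp_rot: [-0.413, 3.112, -0.004]
ft_force: [0.4, 0.4, 6.1]
finger_gap: 0.0145
grip_force: 58.6
t 4.68 tcp [ 0.4165 -0.2772  0.0385] x axis [-0.965 -0.261 -0.002] y yaw 105.13 q6 -2.6  SHIFT [ -23.8   73.1 -161.6] TURN [0. 0. 0.]
```

View pics/w5.png

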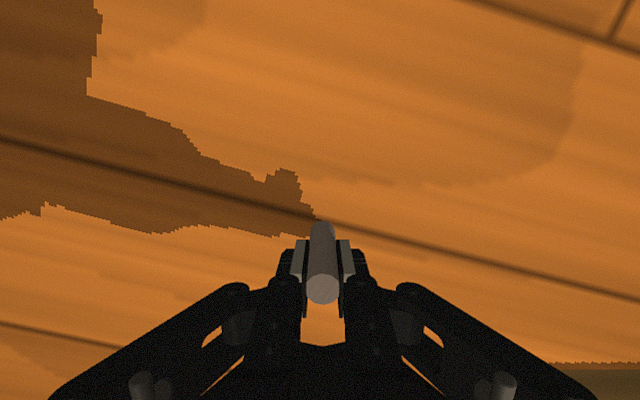

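The pin is upright between the pads, with its top at (322,288). Next I lift it and carry it to the jig.

```bash
python3 -m handwheel '[[0,0,-35,0,0,0,5],[0,0,-70,0,0,0,5],[-20,20,-100,0,0,0,5],[-45,45,-121,0,0,0,5],[-70,75,-121,0,0,0,5]]' 60|head -2
python3 -m handwheel '[[-20,30,0,0,0,0,5],[-40,60,0,0,0,0,5],[-60,90,0,0,0,0,5],[-80,120,0,0,0,0,5],[-90,150,0,0,0,0,5]]'|head -2
python3 -m handwheel '[[-8,13,0,0,0,0,5],[-15,25,0,0,0,0,5],[-15,25,0,0,0,0,5],[-15,25,0,0,0,0,5],[-15,25,0,0,0,0,5]]'
python3 - <<'E'
from h import *
import time
C,im=grab("wrist","w6"); print(C[3:]); go([.551,.06,.16],105.4)
C,im=grab("wrist","w7"); print(C[3:]); go([.551,.06,.16],105.4)
cv2.imwrite("pics/w7v.png",cv2.resize(im[100:360,100:500,::-1],None,fx=2,fy=2,interpolation=cv2.INTER_CUBIC))
np.savez("w7",f=C[0],cx=C[1],cy=C[2],R=C[3],t=C[4])
E
```

```text
t: 5.1
tcp_pos: [0.4675, -0.188, 0.1641]
t: 5.52
tcp_pos: [0.5124, -0.0153, 0.1583]
t: 5.93
tcp_pos: [0.5187, 0.0104, 0.1577]
tcp_rot: [0.414, -3.114, 0.001]
ft_force: [0.2, 0.7, -1.0]
finger_gap: 0.0144
grip_force: 58.7
(array([[-2.59783587e-01,  9.65666689e-01, -5.78225460e-04],
       [ 9.22652105e-01,  2.48388439e-01,  2.94985215e-01],
       [ 2.85001021e-01,  7.60988164e-02, -9.55501642e-01]]), array([ 0.12500851, -0.49517866,  0.15469424]))
t 5.98 tcp [0.5187 0.0101 0.1577] x axis [-0.965 -0.26   0.   ] y yaw 105.09 q6 -1.98  SHIFT [-44.2  39.7  -2.4] TURN [-0.02 -0.02 -0.31]
(array([[-2.59074921e-01,  9.65857118e-01, -4.62460340e-04],
       [ 9.22821005e-01,  2.47672484e-01,  2.95058865e-01],
       [ 2.85099244e-01,  7.60155840e-02, -9.55478965e-01]]), array([ 0.12486746, -0.49521968,  0.15466621]))
t 6.03 tcp [0.5187 0.01   0.1577] x axis [-0.966 -0.26   0.   ] y yaw 105.07 q6 -1.98  SHIFT [-44.2  39.9  -2.4] TURN [-0.01 -0.02 -0.33]
```

View pics/w7v.png

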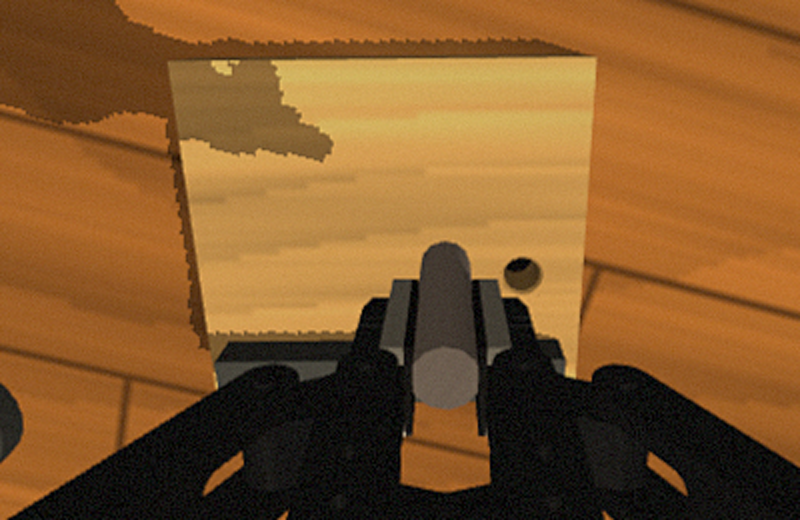

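In the crop, the pin is held upright with its top at (445,378). The hole is at (522,274) and the board's near corners are at (168,61) and (596,57).

Run:
```python
from h import *
C=cal("wrist"); k=lambda x,y:(x/2+100,y/2+100)
o=r.get_obs(); M=Ro.from_rotvec(o["tcp_rot"]).as_matrix(); p=o["tcp_pos"]
top=ray(C,*k(445,378),p[2]-.0385+.064); print("pin top in tool mm",1000*M.T@(top-p))
foot=p+M@[0,0,.0385]; u=(proj(C,[foot,foot+M@[-.0,0,0]])-100)*2; print("foot centre pred crop",u[0], "edge pred",(proj(C,[foot+M@[.008,0,0]])-100)*2)
H=ray(C,*k(522,274),.03); print("hole",H)
q,e=fitpose(C,[(-85,-95,30),(-85,95,30),(20,65,30),(55,-85,50)],[k(168,61),k(596,57),k(522,274),k(217,363)],[.549,-.008,.267]); print(q,np.degrees(q[2]),e.round(1).tolist())
go([H[0],H[1],.10],np.degrees(q[2])+90)
```

```text
pin top in tool mm [  0.44859418  -0.06475957 -25.4998405 ]
foot centre pred crop [445.04067755 264.09924743] edge pred [[445.01466053 241.33669179]]
hole [0.55139387 0.05854515 0.03      ]
[ 0.54983523 -0.0093689   0.27605554] 15.816817249521746 [[0.6, 0.8], [-0.2, -0.3], [0.1, -0.0], [-0.6, -0.7]]
t 6.03 tcp [0.5187 0.01   0.1577] x axis [-0.966 -0.26   0.   ] y yaw 105.07 q6 -1.98  SHIFT [-44.2  38.4  57.6] TURN [-0.01 -0.02 -0.75]
```

```bash
python3 -m handwheel '[[-22,19,20,0,0,-1,5],[-44,38,40,0,0,-1,5],[-44,38,60,0,0,-1,5],[-44,38,78,0,0,-1,5],[-44,38,78,0,0,-1,5]]'|head -2
python3 - <<'E'
from h import *
vision.grab_frame("wrist")
C,im=grab("wrist","w8"); go([.5514,.0585,.0765]); 
o=r.get_obs();M=Ro.from_rotvec(o["tcp_rot"]).as_matrix();foot=o["tcp_pos"]+M@[0,0,.0385]
u=proj(C,[foot,[.5514,.0585,.03],[.5514-.0087,.0585-.0024,.03]]);print(u)
x,y=int(u[0,0])-60,int(u[0,1])-50
cv2.imwrite("pics/w8c.png",cv2.resize(im[y:y+90,x:x+120,::-1],None,fx=6,fy=6,interpolation=cv2.INTER_CUBIC)); print(x,y)
E
```

```text
t: 6.45
tcp_pos: [0.548, 0.0587, 0.0755]
t 6.55 tcp [0.5508 0.0584 0.0791] x axis [-0.961 -0.277  0.002] y yaw 106.08 q6 -1.9  SHIFT [-0.6 -0.   2.6] TURN [0. 0. 0.]
[[321.56944352 235.44684955]
 [321.49650818 230.12979822]
 [321.62260272 217.81793535]]
261 185
```

View pics/w8c.png

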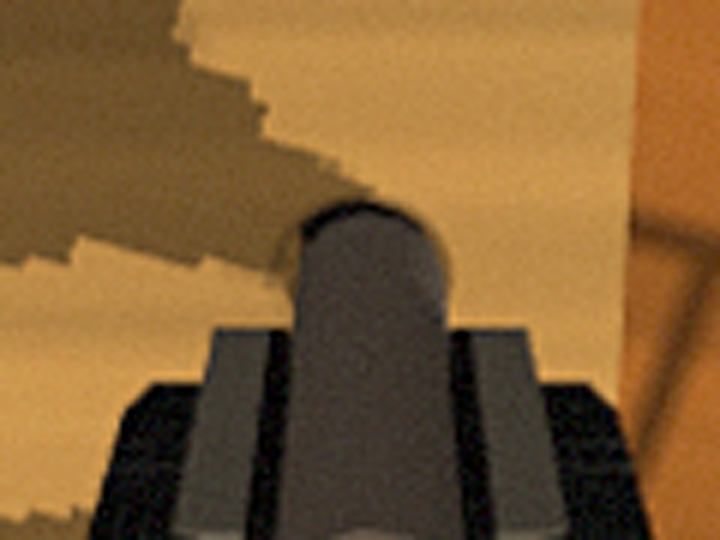

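The pin foot is lined up over the hole: both are centred at about crop column 370, and the rim shows just behind the foot. I'll lower in steps and watch the force.

```bash
python3 -m handwheel '[[-1,0,4,0,0,0,5],[-1,0,8,0,0,0,5],[-1,0,12,0,0,0,5],[-1,0,15,0,0,0,5],[-1,0,18,0,0,0,5]]'
python3 -m handwheel '[[0,0,2,0,0,0,5],[0,0,4,0,0,0,5],[0,0,6,0,0,0,5],[0,0,6,0,0,0,5],[0,0,6,0,0,0,5]]'
```

```text
t: 6.97
tcp_pos: [0.5526, 0.0593, 0.0618]
tcp_rot: [-0.441, 3.11, -0.0]
ft_force: [-0.5, -0.4, -0.7]
finger_gap: 0.0147
grip_force: 58.7
t: 7.38
tcp_pos: [0.5524, 0.0594, 0.0556]
tcp_rot: [0.441, -3.11, -0.0]
ft_force: [-0.6, 0.6, -0.8]
finger_gap: 0.0144
grip_force: 58.7
```

```bash
python3 -m handwheel '[[0,0,3,0,0,0,5],[0,0,6,0,0,0,5],[0,0,8,0,0,0,5],[0,0,10,0,0,0,5],[0,0,10,0,0,0,5]]'
python3 -m handwheel '[[0,0,1,0,0,0,5],[0,0,2,0,0,0,5],[0,0,2,0,0,0,5],[0,0,2,0,0,0,5],[0,0,2,0,0,0,5]]'
```

```text
t: 7.8
tcp_pos: [0.5521, 0.0593, 0.0451]
tcp_rot: [0.441, -3.11, -0.0]
ft_force: [-0.3, -0.2, -1.2]
finger_gap: 0.0147
grip_force: 58.7
t: 8.22
tcp_pos: [0.5527, 0.0594, 0.0446]
tcp_rot: [-0.441, 3.11, -0.0]
ft_force: [-1.4, 1.0, 6.0]
finger_gap: 0.0145
grip_force: 59.4
```

```bash
python3 -m handwheel '[[0,0,0,0,0,0,20],[0,0,0,0,0,0,30],[0,0,0,0,0,0,45],[0,0,0,0,0,0,45],[0,0,-5,0,0,0,45]]'|tail -3
python3 -m handwheel '[[0,0,-25,0,0,0,45],[0,0,-50,0,0,0,60],[5,0,-75,0,0,0,60],[25,0,-110,0,0,0,60],[55,0,-125,0,0,0,60]]'|head -2
python3 - <<'E'
from h import *
vision.grab_frame("wrist")
C,im=grab("wrist","w9"); cv2.imwrite("pics/w9v.png",cv2.resize(im[120:320,200:440,::-1],None,fx=3,fy=3,interpolation=cv2.INTER_CUBIC))
go([.445,.33,.20],34)
print(proj(C,[[.552,.0593,.07],[.552,.0593,.03]]))
E
```

```text
ft_force: [-0.7, -0.6, -0.4]
finger_gap: 0.0451
grip_force: 0.0
t: 9.05
tcp_pos: [0.5035, 0.0439, 0.1788]
t 9.15 tcp [0.499  0.0436 0.1773] x axis [-0.961 -0.278 -0.004] y yaw 106.12 q6 -1.94  SHIFT [-27.7 290.1 -23.2] TURN [5.000e-02 2.900e-01 7.212e+01]
[[323.29250133 256.71579108]
 [323.27275469 238.7248282 ]]
```

View pics/w9v.png

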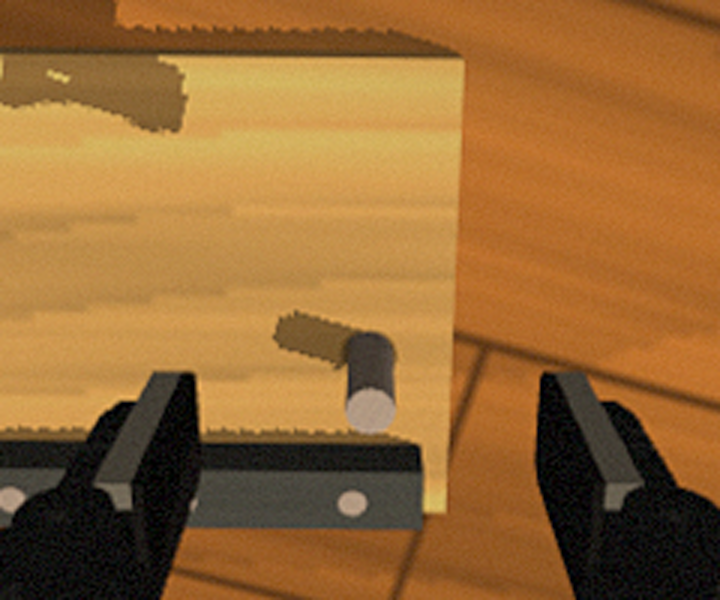

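The pin stands in the hole. Its top is at px (323.7,256.7), which is where a fully seated pin projects (256.7), so it's down and released. Now to the block.

```bash
python3 -m handwheel '[[-5,30,-15,0,0,7,70],[-10,60,-30,0,0,14,70],[-15,90,-45,0,0,21,70],[-15,120,-60,0,0,28,70],[-15,150,-70,0,0,35,70]]'|head -2
python3 - <<'E'
from h import *
go([.4246,.355,.25],34)
# jig yaw from w9 (pose at t 9.15)
E
```

```text
t: 9.57
tcp_pos: [0.4728, 0.1939, 0.2447]
t 9.57 tcp [0.4728 0.1939 0.2447] x axis [-0.944  0.329 -0.001] y yaw 70.77 q6 -1.02  SHIFT [ 98.5 136.2  -5.3] TURN [ 0.08  0.05 36.77]
```

```bash
python3 -m handwheel '[[20,27,-1,0,0,7,70],[40,54,-2,0,0,14,70],[60,82,-3,0,0,21,70],[80,110,-4,0,0,28,70],[98,136,-5,0,0,35,70]]'|head -2
python3 -m handwheel '[[0,0,0,0,0,2,70],[0,0,0,0,0,2,70],[0,0,0,0,0,2,70],[0,0,0,0,0,2,70],[0,0,0,0,0,2,70]]'|head -2
cat > blk.py <<'E'
from h import *
from scipy.optimize import minimize
C,im=grab("wrist","b"+str(int(1000*r.get_obs()["t"])))
hsv=cv2.cvtColor(cv2.GaussianBlur(im,(3,3),0),cv2.COLOR_RGB2HSV)
m=((hsv[...,1]<70)&(hsv[...,2]>60)).astype(np.uint8)
d=models.spot_in("wrist","block")[:1]; print(d)
b=np.array(d[0]["box"])*[640,400,640,400]; k=np.zeros_like(m); l,t,rr,bo=np.clip(b+[-12,-12,12,12],0,640).astype(int); k[t:bo,l:rr]=1; m&=k
n,L,S,_=cv2.connectedComponentsWithStats(m); i=1+S[1:,4].argmax(); hull=cv2.convexHull(np.argwhere(L==i)[:,::-1].astype(np.int32))
M=np.zeros_like(m); cv2.fillConvexPoly(M,hull,1)
o=np.array([(a*35,c*45,z) for a in(-1,1) for c in(-1,1) for z in(0,20)]+[(a*15,c*22,55) for a in(-1,1) for c in(-1,1)])/1000
def cost(q):
    c,s=np.cos(q[2]),np.sin(q[2]); W=o@np.array([[c,s,0],[-s,c,0],[0,0,1]])+[q[0],q[1],0]
    h=cv2.convexHull(proj(C,W).astype(np.float32)); P=np.zeros((400,640),np.uint8)
    cv2.fillConvexPoly(P,np.round(h*16).astype(np.int32),1,shift=4)
    return 1-(P&M).sum()/(P|M).sum()
best=min((minimize(cost,[.444+dx,.327+dy,np.radians(34+a)],method="Nelder-Mead",options=dict(initial_simplex=np.array([.444+dx,.327+dy,np.radians(34+a)])+np.vstack([np.zeros(3),np.diag([.008,.008,.06])]))) for dx in(-.004,.004) for dy in(-.004,.004) for a in(-4,4)),key=lambda s:s.fun)
q=best.x; print("block",q,np.degrees(q[2]),"1-IoU",best.fun,"area",M.sum())
go([q[0],q[1],.20],np.degrees(q[2]))
E
python3 blk.py
```

```text
t: 9.98
tcp_pos: [0.4228, 0.3541, 0.2479]
t: 10.4
tcp_pos: [0.4241, 0.3514, 0.2483]
[{'box': [0.4662, 0.3935, 0.5569, 0.5675], 'confidence': 0.68}]
block [0.44560795 0.32691907 0.6065302 ] 34.75162064911891 1-IoU 0.04611260053619304 area 3558
t 10.5 tcp [0.4241 0.3514 0.2486] x axis [-0.572  0.82  -0.   ] y yaw 34.89 q6 -0.07  SHIFT [-32.4   3.6  48.6] TURN [-0.01  0.    0.13]
```

```bash
python3 -m handwheel '[[-16,2,20,0,0,0,60],[-32,4,50,0,0,0,60],[-32,4,85,0,0,0,60],[-32,4,120,0,0,0,60],[-32,4,150,0,0,0,60]]'|head -2
python3 -m handwheel '[[0,0,20,0,0,0,60],[0,0,40,0,0,0,60],[0,0,55,0,0,0,60],[0,0,64,0,0,0,60],[0,0,64,0,0,0,60]]'
python3 - <<'E'
from h import *
go([.4456,.327,.034],34.75)
E
```

```text
t: 10.92
tcp_pos: [0.4453, 0.327, 0.0969]
t: 11.33
tcp_pos: [0.4439, 0.3269, 0.0325]
tcp_rot: [-1.452, -2.783, 0.006]
ft_force: [-0.5, -1.0, 0.5]
finger_gap: 0.0604
grip_force: 0.0
t 11.33 tcp [0.4439 0.3269 0.0325] x axis [-0.572  0.82   0.001] y yaw 34.91 q6 -0.13  SHIFT [-0.9  1.4 -1.5] TURN [-0.26 -0.03  0.16]
```

```bash
python3 -m handwheel '[[0,0,-1,0,0,0,45],[0,0,-1,0,0,0,35],[0,0,-1,0,0,0,30],[0,0,-1,0,0,0,25],[0,0,-1,0,0,0,20]]' 40
python3 -m handwheel '[[0,0,-1,0,0,0,20],[0,0,-1,0,0,0,20],[0,0,-1,0,0,0,20],[0,0,-1,0,0,0,20],[0,0,-1,0,0,0,20]]' 90
python3 - <<'E'
from h import *
go([.4456,.327,.034],34.75)
E
```

```text
t: 11.75
tcp_pos: [0.4466, 0.3289, 0.0374]
tcp_rot: [1.45, 2.784, 0.004]
ft_force: [-0.3, -1.3, 5.3]
finger_gap: 0.0297
grip_force: 41.4
t: 12.17
tcp_pos: [0.446, 0.3288, 0.0376]
tcp_rot: [1.451, 2.785, 0.002]
ft_force: [-1.2, 0.1, 6.6]
finger_gap: 0.028
grip_force: 91.1
t 12.17 tcp [0.446  0.3288 0.0376] x axis [-0.573  0.819 -0.   ] y yaw 34.97 q6 -0.13  SHIFT [-1.2 -1.4  3.6] TURN [0.1  0.01 0.22]
```

```bash
python3 -m handwheel '[[0,0,-25,0,0,0,20],[0,0,-55,0,0,0,20],[0,0,-85,0,0,0,20],[-30,-9,-112,0,0,0,20],[-65,-20,-112,0,0,0,20]]'
python3 -m handwheel '[[-35,-11,0,0,0,4,20],[-70,-21,0,0,0,8,20],[-105,-32,0,0,0,12,20],[-140,-43,0,0,0,16,20],[-175,-53,0,0,0,19.4,20]]'
python3 - <<'E'
from h import *
go([.5558,-.0103,.15],15.6)
E
```

```text
t: 12.58
tcp_pos: [0.469, 0.2662, 0.154]
tcp_rot: [1.442, 2.784, 0.013]
ft_force: [3.1, 0.1, -3.8]
finger_gap: 0.0282
grip_force: 90.4
t: 13.0
tcp_pos: [0.5215, 0.0882, 0.1469]
tcp_rot: [-1.902, -2.496, 0.003]
ft_force: [0.9, -0.3, -3.5]
finger_gap: 0.0281
grip_force: 90.2
t 13.0 tcp [0.5215 0.0882 0.1469] x axis [-0.265  0.964  0.001] y yaw 15.38 q6 -0.26  SHIFT [-104.1    7.    -3.2] TURN [-0.2  -0.06 -0.22]
```

```bash
python3 -m handwheel '[[-30,2,0,0,0,0,20],[-60,4,0,0,0,0,20],[-85,6,0,0,0,0,20],[-104,7,0,0,0,0,20],[-104,7,0,0,0,0,20]]'|head -2
python3 -m handwheel '[[0,0,20,0,0,0,20],[0,0,40,0,0,0,20],[0,0,60,0,0,0,20],[0,0,70,0,0,0,20],[0,0,70,0,0,0,20]]'
python3 - <<'E'
from h import *
go([.5558,-.0103,.0706],15.6)
E
```

```text
t: 13.42
tcp_pos: [0.5577, -0.0122, 0.1472]
t: 13.83
tcp_pos: [0.5536, -0.0073, 0.0745]
tcp_rot: [-1.895, -2.495, 0.007]
ft_force: [-1.2, 0.0, -4.1]
finger_gap: 0.0287
grip_force: 90.1
t 13.83 tcp [ 0.5536 -0.0073  0.0745] x axis [-0.269  0.963  0.004] y yaw 15.59 q6 -0.44  SHIFT [-3.5  1.4  3.8] TURN [-0.49 -0.24 -0.02]
```

```bash
python3 -m handwheel '[[0,0,2,0,0,0,20],[0,0,4,0,0,0,20],[0,0,5,0,0,0,20],[0,0,6,0,0,0,20],[0,0,6,0,0,0,20]]'
python3 -m handwheel '[[0,0,1,0,0,0,20],[0,0,2,0,0,0,20],[0,0,2,0,0,0,20],[0,0,2,0,0,0,20],[0,0,2,0,0,0,20]]'
python3 - <<'E'
from h import *
o=r.get_obs(); print(o["moment"].round(2)); go([.5662,.0082,.0676],15.6)
E
```

```text
t: 14.25
tcp_pos: [0.5582, -0.0085, 0.0734]
tcp_rot: [1.899, 2.501, 0.001]
ft_force: [-0.1, 0.1, -3.9]
finger_gap: 0.0284
grip_force: 90.1
t: 14.67
tcp_pos: [0.5576, -0.0085, 0.0707]
tcp_rot: [1.9, 2.502, -0.0]
ft_force: [0.3, -0.9, -4.0]
finger_gap: 0.0281
grip_force: 90.1
[-0.02 -0.    0.05]
t 14.67 tcp [ 0.5576 -0.0085  0.0707] x axis [-0.268  0.963 -0.   ] y yaw 15.56 q6 -0.44  SHIFT [13.8 12.7  3.1] TURN [ 0.    0.   -0.04]
```

```bash
python3 -m handwheel '[[0,0,1,0,0,0,20],[0,0,2,0,0,0,20],[0,0,3,0,0,0,20],[0,0,4,0,0,0,20],[0,0,4,0,0,0,20]]'
python3 - <<'E'
from h import *
o=r.get_obs(); print(o["moment"].round(2)); go([.5662,.0082,.0676],15.6)
E
```

```text
t: 15.08
tcp_pos: [0.5576, -0.0085, 0.0677]
tcp_rot: [-1.9, -2.502, 0.0]
ft_force: [-4.1, -0.1, 5.0]
finger_gap: 0.0283
grip_force: 91.0
[ 0.    0.57 -0.01]
t 15.08 tcp [ 0.5576 -0.0085  0.0677] x axis [-0.268  0.963  0.   ] y yaw 15.56 q6 -0.44  SHIFT [13.8 12.7  0.1] TURN [-0.02 -0.   -0.04]
```

```bash
python3 -m handwheel '[[0,3,0,0,0,0,20],[0,6,0,0,0,0,20],[0,9,0,0,0,0,20],[0,11,0,0,0,0,20],[0,11,0,0,0,0,20]]'
python3 -m handwheel '[[0,1,0,0,0,0,20],[0,2,0,0,0,0,20],[0,3,0,0,0,0,20],[0,3,0,0,0,0,20],[0,3,0,0,0,0,20]]'
python3 - <<'E'
from h import *
o=r.get_obs(); print(o["moment"].round(2),"F tool",(Ro.from_rotvec(o["tcp_rot"]).as_matrix().T@o["ft_force"]).round(1)); go([.5662,.0082,.0676],15.6)
E
```

```text
t: 15.5
tcp_pos: [0.5683, -0.006, 0.0677]
tcp_rot: [1.9, 2.502, -0.002]
ft_force: [-4.5, -1.4, 6.5]
finger_gap: 0.0282
grip_force: 91.4
t: 15.92
tcp_pos: [0.5699, -0.0055, 0.0678]
tcp_rot: [-1.899, -2.501, 0.005]
ft_force: [-8.4, -3.4, 8.9]
finger_gap: 0.0284
grip_force: 92.0
[-0.37  1.2   0.03] F tool [-1.1 -9.1 -8.9]
t 15.92 tcp [ 0.5699 -0.0055  0.0678] x axis [-0.269  0.963 -0.001] y yaw 15.59 q6 -0.43  SHIFT [14.2  0.2  0.2] TURN [-0.2   0.03 -0.01]
```

```bash
python3 -m handwheel '[[3,0,0,0,0,0,20],[6,0,0,0,0,0,20],[9,0,0,0,0,0,20],[11,0,0,0,0,0,20],[11,0,0,0,0,0,20]]'
python3 -m handwheel '[[1,0,0,0,0,0,20],[2,0,0,0,0,0,20],[3,0,0,0,0,0,20],[4,0,0,0,0,0,20],[4,0,0,0,0,0,20]]'
cat > st.py <<'E'
from h import *
o=r.get_obs(); M=Ro.from_rotvec(o["tcp_rot"]).as_matrix(); print("F,M tool",(M.T@o["ft_force"]).round(1),(M.T@o["moment"]).round(2)); go([.5662,.0082,.0676],15.6)
E
python3 st.py
```

```text
t: 16.33
tcp_pos: [0.5679, 0.0016, 0.068]
tcp_rot: [1.897, 2.499, -0.011]
ft_force: [-6.7, -11.7, 6.7]
finger_gap: 0.0284
grip_force: 91.4
t: 16.75
tcp_pos: [0.5669, 0.005, 0.068]
tcp_rot: [1.897, 2.499, -0.011]
ft_force: [-6.5, -13.6, 6.8]
finger_gap: 0.0285
grip_force: 91.4
F,M tool [-11.4  -9.9  -6.7] [ 1.5  -1.75  0.02]
t 16.75 tcp [0.5669 0.005  0.068 ] x axis [-0.269  0.963 -0.008] y yaw 15.6 q6 -0.41  SHIFT [3.2 0.2 0.4] TURN [-0.18  0.44  0.  ]
```

```bash
python3 -m handwheel '[[1,0,0,0,0,0,20],[2,0,0,0,0,0,20],[3,0,0,0,0,0,20],[4,0,0,0,0,0,20],[4,0,0,0,0,0,20]]'|tail -3
python3 st.py
python3 -m handwheel '[[1,0,0,0,0,0,20],[2,0,0,0,0,0,20],[3,0,0,0,0,0,20],[3,0,0,0,0,0,20],[3,0,0,0,0,0,20]]'|tail -3
python3 st.py
```

```text
ft_force: [-5.4, -16.8, 7.1]
finger_gap: 0.0285
grip_force: 91.3
F,M tool [-14.8  -9.8  -7. ] [ 1.7  -2.14  0.07]
t 17.17 tcp [0.5661 0.008  0.0682] x axis [-0.269  0.963 -0.01 ] y yaw 15.62 q6 -0.4  SHIFT [0.2 0.1 0.6] TURN [-0.18  0.55  0.02]
ft_force: [-4.7, -22.0, 7.4]
finger_gap: 0.0284
grip_force: 91.3
F,M tool [-20.1 -10.5  -7.1] [ 2.01 -3.18  0.01]
t 17.58 tcp [0.566  0.0086 0.0685] x axis [-0.27   0.963 -0.014] y yaw 15.65 q6 -0.4  SHIFT [-0.4  0.1  0.9] TURN [-0.18  0.78  0.05]
```

```bash
python3 -m handwheel '[[0,0.5,0.5,-0.1,0.3,0,20],[0,1,1,-0.2,0.6,0,20],[0,1.5,1.5,-0.2,0.9,0,20],[0,2,1.5,-0.2,0.9,0,20],[0,2,1.5,-0.2,0.9,0,20]]'|tail -3
python3 st.py
```

```text
ft_force: [-12.9, -22.8, 17.3]
finger_gap: 0.0285
grip_force: 93.1
F,M tool [-18.5 -18.7 -17.3] [ 3.29 -3.31  0.05]
t 18.0 tcp [0.5661 0.0084 0.0679] x axis [-0.27   0.963  0.002] y yaw 15.67 q6 -0.41  SHIFT [-0.2  0.1  0.3] TURN [-0.26 -0.12  0.07]
```

```bash
python3 -m handwheel '[[0,0.5,0,-0.1,0.1,0.4,20],[0,1,0,-0.3,0.1,0.8,20],[0,1,0,-0.3,0.1,1.2,20],[0,1,0,-0.3,0.1,1.2,20],[0,1,0,-0.3,0.1,1.2,20]]'|tail -3
python3 st.py
python3 -m handwheel '[[0,0,0,0,0,-0.6,20],[0,0,0,0,0,-1.2,20],[0,0,0,0,0,-1.8,20],[0,0,0,0,0,-2.4,20],[0,0,0,0,0,-2.4,20]]'|tail -3
python3 st.py
```

```text
ft_force: [-15.0, -24.7, 18.3]
finger_gap: 0.0282
grip_force: 93.5
F,M tool [-20.  -20.8 -18.3] [ 3.74 -3.32 -1.21]
t 18.42 tcp [0.5659 0.0084 0.0678] x axis [-0.255  0.967  0.003] y yaw 14.77 q6 -0.4  SHIFT [-0.2  0.2  0.2] TURN [-0.13 -0.15 -0.83]
ft_force: [-16.3, -26.3, 18.1]
finger_gap: 0.0287
grip_force: 93.5
F,M tool [-20.5 -23.2 -18.2] [ 3.81 -3.44  1.38]
t 18.83 tcp [0.5659 0.0081 0.0677] x axis [-0.286  0.958  0.005] y yaw 16.61 q6 -0.43  SHIFT [0.1 0.3 0.1] TURN [-0.08 -0.27  1.01]
```

```bash
python3 -m handwheel '[[0,0,0,0,-0.1,0.6,20],[0,0,0.3,-0.1,-0.2,1.2,20],[0,0,0.5,-0.1,-0.2,1.2,20],[0,0,0.5,-0.1,-0.2,1.2,20],[0,0,0.5,-0.1,-0.2,1.2,20]]'|tail -3
python3 st.py
python3 -m handwheel '[[0,0,0,0,0,0,20],[0,0,0,0,0,0,20],[0,0,0,0,0,0,20],[0,0,0,0,0,0,20],[0,0,0,0,0,0,20]]'|tail -3
python3 st.py
python3 - <<'E'
from h import *
C,im=grab("scene","s9")
for l in("pin","block"):
    for d in models.spot_in("scene",l)[:2]: print(l,d)
print((proj(C,[[.552,.0593,.03],[.552,.0593,.07],[.566,.008,.03],[.566,.008,.085]])/[640,400]).round(3))
E
```

```text
ft_force: [-17.0, -26.0, 20.8]
finger_gap: 0.0288
grip_force: 93.6
F,M tool [-20.4 -23.4 -20.8] [ 3.89 -3.22  0.06]
t 19.25 tcp [0.5661 0.0082 0.0677] x axis [-0.27   0.963  0.   ] y yaw 15.67 q6 -0.41  SHIFT [-0.   0.1  0.1] TURN [ 0.01 -0.02  0.07]
ft_force: [-16.8, -25.5, 20.9]
finger_gap: 0.0284
grip_force: 93.6
F,M tool [-20.1 -23.  -20.9] [ 3.85 -3.19  0.1 ]
t 19.67 tcp [0.566  0.0082 0.0677] x axis [-0.27   0.963  0.   ] y yaw 15.67 q6 -0.41  SHIFT [-0.1  0.1  0.1] TURN [ 0.01 -0.02  0.07]
block {'box': [0.4903, 0.4515, 0.5527, 0.534], 'confidence': 0.72}
[[0.541 0.487]
 [0.542 0.453]
 [0.523 0.509]
 [0.525 0.461]]
```

Run:
```python
from h import *
for n in("wrist","top"):
    C,im=grab(n,"z"+n)
    for l in("pin","block","fence"):
        for d in models.spot_in(n,l)[:1]: print(n,l,d["confidence"],(np.array(d["box"])*[640,400,640,400]).round(1))
    print("pin pred bottom/top",proj(C,[[.552,.0593,.03],[.552,.0593,.07]]).round(1).tolist())
C=cal("wrist"); im=cv2.imread("pics/zwrist.png")
p=proj(C,[[.552,.0593,.07]])[0]; x,y=int(p[0]),int(p[1]); print("grey patch at pin top",im[max(y-2,0):y+3,x-2:x+3].reshape(-1,3).mean(0))
```

```text
wrist pin 0.7 [306.2 137.4 340.5 174. ]
wrist block 0.76 [256.3 160.2 388.4 320.6]
wrist fence 0.78 [379.6 114.8 435.6 350.8]
pin pred bottom/top [[323.7, 149.9], [324.0, 161.1]]
top pin 0.37 [285.1 205.5 297.6 212.8]
pin pred bottom/top [[293.6, 208.8], [292.3, 207.1]]
grey patch at pin top [117.08 138.12 160.84]
```

```bash
python3 -c "
from rig import r
print(r.hand_in())"
```

```text
the job is handed in; nothing more can be done
None
```

The stop pin stands fully down in the hole and released, the block is held flat in the corner, pressed at about 20 N each against fence and pin, and the job was handed in at about 20 s.

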